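Lay out the piled door-hinge hardware on its silhouette boards

ROBOT

A 6-joint arm with a two-finger parallel gripper is mounted at the origin on the work surface. World frame = base frame: x ahead of the robot, y to its left, z up, the work surface at z = 0. Lengths are in m, angles in rad, forces in N, time in s.
With the tool pointing down it reaches from about 0.4 to 0.825 m from the base axis. Payload 7 kg.
Tool frame: the origin (TCP) lies between the finger pads; the fingertips stand 19 mm ahead of it and the grasp point (between the pads) is the TCP (r.tips_ahead is the distance from the TCP to the fingertips, in m); x points along the fingers, z is the direction in which the jaws open and shut, and the axes are right-handed (so a half turn about x gives the same grasp; the last joint's range is limited). The gripper opens to 88 mm and grips with 3 to 60 N. Pads are 19 mm wide; open, the fingers measure 130 mm over their backs; the gripper's body (78 mm by 193 mm) begins 47 mm behind the grasp point.
Start: joints at [1.541, 0.359, 0.012, 0, -1.224, -0.288], TCP at [0.211, 0.641, 0.246] pointing down, gripper open.
Joint ranges: [-3.07, 3.07], [-1.43, 2.12], [-1.02, 1.25], [-3.03, 1.67], [-3.05, -0], [-3.03, 3.03]. Speed limits (rad/s): [2.39, 2.39, 3.01, 3.14, 3.14, 3.14].

INTERFACE

Orientations are given as a unit quaternion [x, y, z, w].
In Python, from rig import r, eyes gives the robot as it stands. Calls block until the motion is done:
- r.move_pose(position, orientation): joint-space move of the TCP to a pose.
- r.move_l(position, frame=None, max_speed=0.15): straight line of the TCP; frame=None keeps the orientation; max_speed is the mean speed in m/s.
- r.set_joints(angles): joint-space move.
- r.grip(opening): opening from 0.0 (shut) to 1.0 (fully open); the grip force is fixed at half the most; returns when the fingers have stopped.
- r.hold(seconds).
- r.ik(position, orientation): joint angles nearest the present ones, or None.
- eyes.capture(name): name is "side" or "top" or "wrist"; returns the picture (420x560x3 uint8, red, green, blue); there is no depth.
- eyes.camera_info(name): a dict with "camera_matrix" (3x3 intrinsics, pixels), "eye" and "rotation" of the camera in the world. Camera axes: x right, y down, z forward; pixel columns grow to the right and rows downward; lengths in m; the calibration is good to about 2 mm. A picture is of the moment at which its call begins: read the wrist's pose just before it. camera_info takes no time and is no camera call; for the wrist camera it gives the pose at the moment of the call.
A pose or a line that the arm cannot do raises r.IKError and nothing moves.
- r.job_done(): hands the job in, once; it reports no verdict.
Readings, each from a call of its own:
- r.current_t(): time.
- r.current_joints(): joint angles.
- r.current_qd(): joint speeds.
- r.current_tau(): joint torques, N m.
- r.current_position(): TCP position.
- r.current_tcp_rot(): TCP orientation.
- r.current_contact_force(): force on the tool from outside, world axes, zero at the start.
- r.current_torque(): the same for the moment, N m.
- r.current_finger_gap(): opening from 0.0 (shut) to 1.0 (fully open).
Only numpy, scipy, OpenCV 4.12 (cv2) and the standard library are available. Lean on these libraries where they do the work, as an engineer would, in place of code of your own. Each camera call takes 0.05 s, during which the arm holds its last target.

TASK

The hardware for the balcony door is piled up: take the pile apart from the top down and set each piece flat in the middle of the foam board that bears its silhouette, lined up with it (either way round): the white door stop on the blue board, then the orange screw box on the yellow one, then the wooden packer on the green one, and last the steel hinge on the red one. Set each piece down rather than dropping it, have all four still in place at the end, and do not shift the mallet or the tea glass.

Things in the scene. Friction and masses are not known exactly. Their poses are not given: they have to be found in the camera images.
- hinge: dark steel door hinge with bright screw heads, folded shut, lying flat: 50 (x) x 90 (y) x 14 mm thick, its round 14 mm knuckle along the -x long side, top flush and flat; about 0.34 kg. Bottom of the pile. Origin: centre of the underside. z up. Grip it across its 50 mm width (x).
- packer: pale hardwood packing block, 40 (x) x 70 (y) x 20 mm high, lying on the hinge (underside 14 mm above the table at the start). Origin: centre of the underside, z up.
- screw_box: shut orange plastic screw box with a black seam, 34 (x) x 50 (y) x 24 mm high, lid does not open, lying on the packer (underside 34 mm above the table at the start). Origin: centre of the underside, z up.
- door_stop: white plastic door stop, an upright cylinder 28 mm across and 26 mm high, with a grey screw head on top, standing on the screw box (underside 58 mm above the table at the start). Origin: centre of the underside, z up.
- red_board: red foam layout board, 86 (x) x 120 (y) x 5 mm thick, fixed to the table, with the hinge's silhouette (50 x 92 mm) in black at its centre, flush with its top. Origin: centre of the underside, under the centre of the silhouette (board top at z = 5 mm); its yaw varies. For the hinge, long sides along y.
- green_board: green foam layout board, 86 (x) x 120 (y) x 5 mm thick, fixed to the table, with the packer's silhouette (42 x 72 mm) in black at its centre, flush with its top. Origin: centre of the underside, under the centre of the silhouette (board top at z = 5 mm); its yaw varies. For the packer, long sides along y.
- yellow_board: yellow foam layout board, 86 (x) x 120 (y) x 5 mm thick, fixed to the table, with the screw box's silhouette (36 x 52 mm) in black at its centre, flush with its top. Origin: centre of the underside, under the centre of the silhouette (board top at z = 5 mm); its yaw varies. For the screw box, long sides along y.
- blue_board: blue foam layout board, 86 (x) x 120 (y) x 5 mm thick, fixed to the table, with a round silhouette (30 mm across) in black at its centre, flush with its top. Origin: centre of the underside, under the centre of the silhouette (board top at z = 5 mm); its yaw varies. For the door stop.
- mallet: bystander: rubber mallet, black head 56 (x) x 90 (y) x 56 mm high, pale 24 mm thick handle reaching 188 mm from the origin along -x, 28 mm above the table. Origin: centre of the underside of the head.
- tea_glass: bystander: amber tulip tea glass on its white saucer, one piece, saucer 96 mm across, 88 mm high in all. Origin: centre of the underside.

How it is judged:
By the outcome, as a careful person would: the job done as asked, in the order asked, and still so for the second after the job is handed in, with the robot touching nothing.
It also fails if it takes over 120 s, if anything falls off the work surface, if the arm or the gripper's body presses on something with over 40 N, if the wrist force passes 120 N, or if a joint passes its speed limit or range.

## Working session

There is one attempt and no reset: what is moved stays moved. The work goes in short steps, each a Python script; the robot and the scene stay as the last script left them, time stands still between calls to the robot, and variables do not carry over. Pictures are saved under pics/ and viewed, and the job is handed in when it is done.

```bash
ls; mkdir -p pics
python3 - <<'E'
from rig import r, eyes
import cv2
for n in ["side","top","wrist"]:
    im=eyes.capture(n); cv2.imwrite(f"pics/a_{n}.png",im[:,:,::-1])
    c=eyes.camera_info(n); print(n,c)
print(r.current_t(),r.current_position(),r.current_tcp_rot(),r.current_finger_gap(),r.current_contact_force())
E
```

```text
pics
side {'camera_matrix': array([[473.04081325,   0.        , 280.58263316],
       [  0.        , 473.04081325, 211.47197641],
       [  0.        ,   0.        ,   1.        ]]), 'eye': array([0.18566637, 0.81239969, 0.91612406]), 'rotation': array([-0.19275461,  0.89877189, -0.38319148,  0.09065892])}
top {'camera_matrix': array([[490.269075  ,   0.        , 271.01769873],
       [  0.        , 490.269075  , 215.57536952],
       [  0.        ,   0.        ,   1.        ]]), 'eye': array([ 0.38482732, -0.00696185,  1.07200981]), 'rotation': array([ 0.71357468, -0.69514242,  0.05519669, -0.0673907 ])}
wrist {'camera_matrix': array([[314.1579171 ,   0.        , 272.36861272],
       [  0.        , 314.1579171 , 209.66941727],
       [  0.        ,   0.        ,   1.        ]]), 'eye': array([0.28982674, 0.61469062, 0.38299471]), 'rotation': array([-0.57897356,  0.8001849 ,  0.12648229, -0.09217359])}
0.15 [0.21087118 0.64084019 0.24483439] [-0.5725069  -0.41424463  0.57317015 -0.4148653 ] 0.9994101542727412 [ 0.86443762 -1.33552208  1.23003309]
```

View pics/a_top.png

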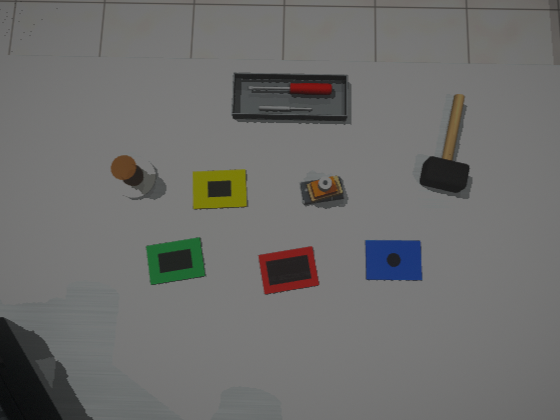

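View pics/a_side.png

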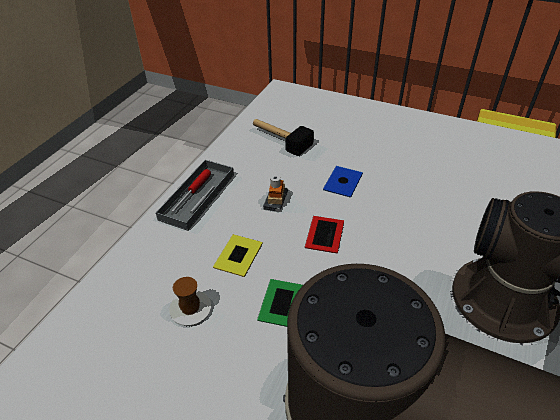

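View pics/a_wrist.png

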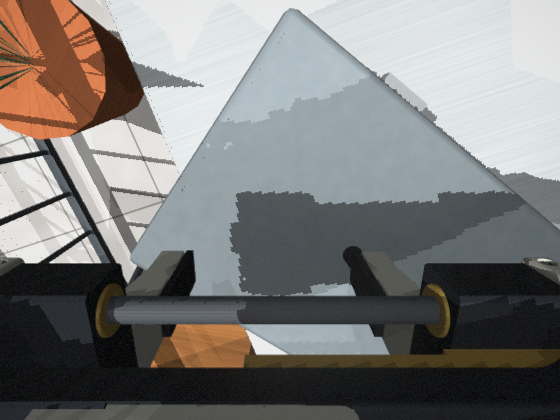

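The top view shows yellow (220,189), green (176,261), red (289,270) and blue (394,260). The pile is at (324,189), the mallet head at (445,174) and the glass at (140,180). The side view shows the same layout. Next I'll localise roughly and check the calibration convention.

```bash
cat > h.py <<'E'
import numpy as np, cv2
from scipy.spatial.transform import Rotation as R
class Cam:
    def __init__(s,c):
        s.K=np.array(c["camera_matrix"]); s.e=np.array(c["eye"]); s.R=R.from_quat(c["rotation"]).as_matrix()
    def ray(s,uv):
        uv=np.atleast_2d(uv).astype(float); d=np.c_[uv,np.ones(len(uv))]@np.linalg.inv(s.K).T@s.R.T
        return d/np.linalg.norm(d,axis=1)[:,None]
    def onz(s,uv,z):
        d=s.ray(uv); return s.e+d*((z-s.e[2])/d[:,2])[:,None]
    def proj(s,P):
        p=(np.atleast_2d(P)-s.e)@s.R@s.K.T; return p[:,:2]/p[:,2:]
def tri(obs):
    A=np.zeros((3,3));b=np.zeros(3)
    for c,uv in obs:
        d=c.ray(uv)[0];M=np.eye(3)-np.outer(d,d);A+=M;b+=M@c.e
    X=np.linalg.solve(A,b)
    return X,[np.linalg.norm((np.eye(3)-np.outer(c.ray(uv)[0],c.ray(uv)[0]))@(X-c.e)) for c,uv in obs]
HUE={"red":[(0,6),(172,180)],"green":[(48,75)],"yellow":[(25,34)],"blue":[(108,128)]}
def board_mask(im,name):
    hsv=cv2.cvtColor(im,cv2.COLOR_RGB2HSV);m=0
    for a,b in HUE[name]: m=m|cv2.inRange(hsv,(a,130,50),(b,255,255))
    return cv2.morphologyEx(m,cv2.MORPH_OPEN,np.ones((2,2)))
def q_down(yaw):
    # tool x -> -z world ; tool z (jaw axis) -> (cos yaw, sin yaw,0)
    x=np.array([0,0,-1.]);z=np.array([np.cos(yaw),np.sin(yaw),0]);y=np.cross(z,x)
    return R.from_matrix(np.c_[x,y,z]).as_quat()
E
python3 - <<'E'
from rig import r, eyes
from h import *
C={}
for n in ["top","side"]:
    im=cv2.imread(f"pics/a_{n}.png")[:,:,::-1].copy(); c=Cam(eyes.camera_info(n))
    for b in HUE:
        m=board_mask(im,b)
        cs,_=cv2.findContours(m,cv2.RETR_EXTERNAL,cv2.CHAIN_APPROX_NONE)
        for k in sorted(cs,key=cv2.contourArea)[-2:]:
            if cv2.contourArea(k)<300: continue
            P=c.onz(k[:,0,:],.005)[:,:2]
            rect=cv2.minAreaRect((P*1000).astype(np.float32))
            print(n,b,cv2.contourArea(k),np.round(rect[0],1),np.round(rect[1],1),round(rect[2],1))
E
```

```text
top red 387.0 [871.  -71.3] [24.6 94.8] 1.2
top red 2064.0 [451.7 -28.4] [ 84.7 118.6] 10.9
top green 1996.5 [465.1 218. ] [ 84.3 117.8] 10.7
top yellow 1903.0 [627.9 129.3] [ 85.5 118.6] 4.0
top blue 2084.5 [ 479.8 -255.1] [ 84.5 119.3] 1.5
side red 1002.5 [450.6 -18.8] [ 85.3 122.3] 10.8
side green 673.5 [468.1 226.9] [ 77.5 119.5] 10.9
side yellow 309.5 [  36.2 -745.9] [246.3  31.8] 0.2
side yellow 1111.5 [626.2 137.3] [ 86.3 118.8] 3.9
side blue 676.0 [ 478.2 -244.2] [ 83.8 121.6] 0.7
```

Run:
```python
from rig import r, eyes
from h import *
c=Cam(eyes.camera_info("wrist")); T=R.from_quat(r.current_tcp_rot()).as_matrix()
print("eye in tool",T.T@(c.e-r.current_position()),"\ncam axes in tool\n",T.T@c.R)
print("tool axes\n",T)
ct=Cam(eyes.camera_info("top"));print(ct.onz([[325,183]],.084),ct.onz([[324,192]],.014))
for p,n in [((.62,-.09),"pile")]:
  for y in np.arange(-180,180,30):
    q=r.ik([.60,-.09,.25],q_down(np.radians(y))); print(y,None if q is None else np.round(q,2))
```

```text
eye in tool [-0.1381466   0.0831953   0.00033571] 
cam axes in tool
 [[ 2.22455920e-04 -3.09304043e-01  9.50963175e-01]
 [-1.15320745e-05 -9.50963199e-01 -3.09304048e-01]
 [ 9.99999975e-01  5.78399383e-05 -2.15114311e-04]]
tool axes
 [[-2.45263820e-04  9.49892630e-01 -3.12576282e-01]
 [-1.26099223e-03 -3.12576336e-01 -9.49891806e-01]
 [-9.99999175e-01  1.61182168e-04  1.27447089e-03]]
[[ 0.62896025 -0.0971417   0.084     ]] [[ 0.62580462 -0.10150121  0.014     ]]
-180 [ 0.17  0.24 -0.14  0.   -1.19 -0.17]
-150 [ 0.17  0.24 -0.14  0.   -1.19  0.35]
-120 [ 0.17  0.24 -0.14  0.   -1.19  0.87]
-90 [ 0.17  0.24 -0.14  0.   -1.19  1.4 ]
-60 [ 0.17  0.24 -0.14  0.   -1.19  1.92]
-30 [ 0.17  0.24 -0.14  0.   -1.19  2.45]
0 [ 0.17  0.24 -0.14  0.   -1.19  2.97]
30 [ 0.17  0.24 -0.14  0.   -1.19 -2.79]
60 [ 0.17  0.24 -0.14  0.   -1.19 -2.27]
90 [ 0.17  0.24 -0.14  0.   -1.19 -1.74]
120 [ 0.17  0.24 -0.14  0.   -1.19 -1.22]
150 [ 0.17  0.24 -0.14  0.   -1.19 -0.7 ]
```

```bash
cat > snap.py <<'E'
from rig import r, eyes
from h import *
import pickle
def snap(name):
    info=eyes.camera_info("wrist"); p=r.current_position(); q=r.current_tcp_rot()
    im=eyes.capture("wrist"); cv2.imwrite(f"pics/{name}.png",im[:,:,::-1])
    pickle.dump((info,p,q),open(f"pics/{name}.pkl","wb"))
    return im,Cam(info)
def load(name):
    info,p,q=pickle.load(open(f"pics/{name}.pkl","rb"))
    return cv2.imread(f"pics/{name}.png")[:,:,::-1].copy(),Cam(info),p,q
E
python3 - <<'E'
from snap import *
t=r.current_t()
r.move_pose([.62,-.095,.25],q_down(np.radians(90))); print(r.current_t()-t,r.current_position())
snap("p90")
r.move_pose([.62,-.095,.25],q_down(np.radians(-90))); print(r.current_t()-t)
snap("pm90")
r.move_pose([.62,-.095,.25],q_down(np.radians(180))); print(r.current_t()-t)
snap("p180")
E
```

```text
2.9583 [ 0.62015767 -0.09427649  0.24996782]
5.6583
7.1083
```

View pics/p90.png

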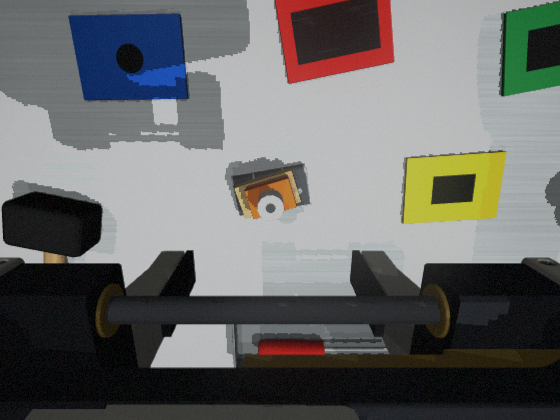

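View pics/pm90.png

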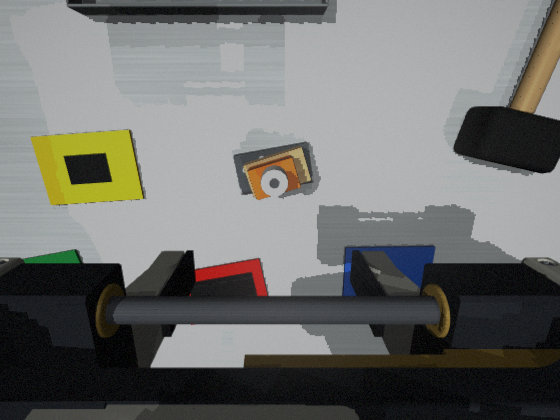

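View pics/p180.png

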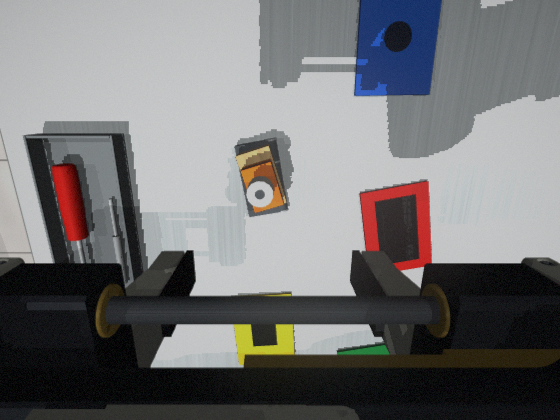

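The pile is clear in all three views, with the door stop's ring at p90 (270,208), pm90 (274,184) and p180 (260,194). I'll triangulate the stop, fit the boards and zoom in on the pile.

Run:
```python
from snap import *
obs=[];tiles=[]
for n,(u,v) in dict(p90=(270,205),pm90=(274,180),p180=(260,191)).items():
    im,c,p,q=load(n)
    hsv=cv2.cvtColor(im,cv2.COLOR_RGB2HSV)
    crop=im[v-55:v+45,u-60:u+60]; tiles.append(cv2.resize(crop,None,fx=4,fy=4,interpolation=cv2.INTER_CUBIC))
    cv2.imwrite(f"pics/z_{n}.png",tiles[-1][:,:,::-1])
    for b in HUE:
        m=board_mask(im,b)
        cs,_=cv2.findContours(m,cv2.RETR_EXTERNAL,cv2.CHAIN_APPROX_NONE)
        for k in sorted(cs,key=cv2.contourArea)[-1:]:
            x,y,w,h=cv2.boundingRect(k)
            if cv2.contourArea(k)<2000 or y<=1 or y+h>262 or x<=1 or x+w>558: continue
            P=c.onz(k[:,0,:]+.0,.005)[:,:2]
            rect=cv2.minAreaRect((P*1000).astype(np.float32))
            # inner hole
            hole=cv2.fillPoly(np.zeros_like(m),[k],255)&~m
            hc,_=cv2.findContours(cv2.morphologyEx(hole,cv2.MORPH_OPEN,np.ones((5,5))),cv2.RETR_EXTERNAL,cv2.CHAIN_APPROX_NONE)
            hk=max(hc,key=cv2.contourArea); Ph=c.onz(hk[:,0,:],.005)[:,:2]; rh=cv2.minAreaRect((Ph*1000).astype(np.float32))
            print(n,b,*[np.round(a,1) for a in rect],'| hole',*[np.round(a,1) for a in rh])
```

```text
p90 yellow [632.4 133. ] [ 85.  119.8] 4.0 | hole [632.8 133.6] [35.  51.1] 4.0
p90 blue [ 483.8 -251.4] [ 85.3 119.4] 0.9 | hole [ 483.8 -251.8] [27.6 29. ] 82.8
pm90 yellow [630.8 130.4] [ 85.5 119.8] 4.0 | hole [630.5 131.4] [34.5 50.7] 4.0
```

View pics/z_p90.png

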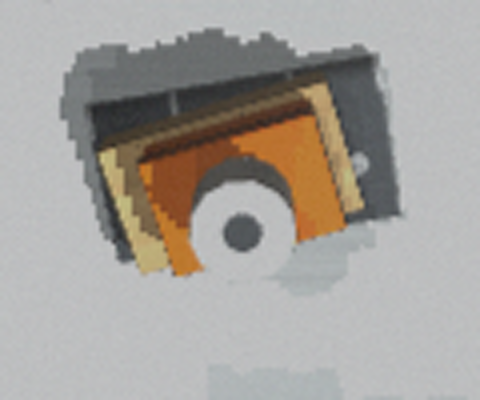

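View pics/z_pm90.png

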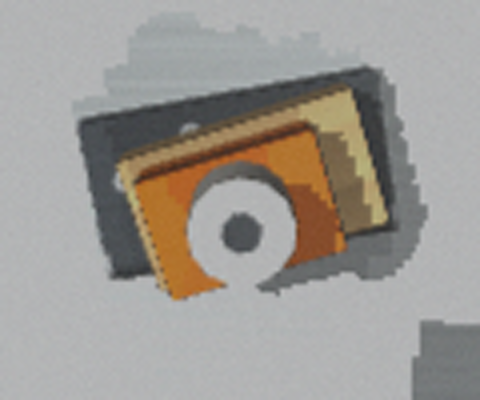

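View pics/z_p180.png

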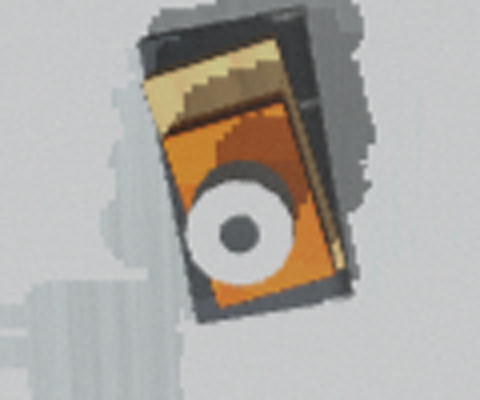

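```bash
cat >> snap.py <<'E'
def corr(c,q,b=(-.00095,.0012)):
    """remove wrist-camera bias (tool y,z), measured from opposed views"""
    T=R.from_quat(q).as_matrix(); c.e=c.e-T@np.array([0,b[0],b[1]]); return c
E
python3 - <<'E'
from snap import *
V=dict(p90=(270.1,207.6),pm90=(274.1,182.9),p180=(259.4,193.9))
for use in (0,1):
    obs=[]
    for n,uv in V.items():
        im,c,p,q=load(n)
        if use: corr(c,q)
        obs.append((c,np.array(uv)))
    X,res=tri(obs); print("stop top",X*1000,np.array(res)*1000)
# yellow / blue heights: triangulate hole centres
def hole(n,b):
    im,c,p,q=load(n); m=board_mask(im,b); cs,_=cv2.findContours(m,cv2.RETR_EXTERNAL,cv2.CHAIN_APPROX_NONE); k=max(cs,key=cv2.contourArea)
    h=cv2.fillPoly(np.zeros_like(m),[k],255)&~m; h=cv2.morphologyEx(h,cv2.MORPH_OPEN,np.ones((5,5)))
    M=cv2.moments(h,True); return corr(c,q),np.array([M['m10']/M['m00'],M['m01']/M['m00']])
X,res=tri([hole("p90","yellow"),hole("pm90","yellow")]);print("yellow",X*1000,np.array(res)*1000)
print("blue p90",hole("p90","blue")[0].onz(hole("p90","blue")[1],.005)*1000)
im,c,p,q=load("p180");corr(c,q)
g=cv2.cvtColor(im,cv2.COLOR_RGB2GRAY);m=np.zeros_like(g);m[15:60,375:420]=(g[15:60,375:420]<40)*255
print(cv2.connectedComponentsWithStats(m)[2:])
print("red p180 corners at z5",(c.onz([[360,192],[429,181],[432,262],[366,272]],.005)*1000).round(1))
print("corrected")
E
```

```text
stop top [631.85058554 -96.5596876   82.5069199 ] [0.08572767 0.08780352 0.06184669]
stop top [632.41349237 -96.58485466  79.09022454] [1.20546607 1.20395148 0.84320965]
yellow [631.69112652 132.58151049   4.74502892] [0.08560267 0.08560267]
blue p90 [[ 482.67605091 -253.04100223    5.        ]]
(array([[     0,      0,    560,    420, 234524],
       [   384,     21,     28,     31,    676]], dtype=int32), array([[279.15947622, 210.00024305],
       [397.63757396,  35.95118343]]))
red p180 corners at z5 [[509.6 -79.1   5. ]
 [424.9 -93.4   5. ]
 [403.4  18.8   5. ]
 [491.5  34.1   5. ]]
corrected
```

Run:
```python
from snap import *
r.move_pose([.632,-.0966,.16],q_down(np.pi))
r.move_l([.632,-.0966,.081],max_speed=.08); r.hold(.2)
print(r.current_position(),r.current_contact_force())
r.grip(.2); print("gap mm",r.current_finger_gap()*88,r.current_position())
r.move_l([.632,-.0966,.2],max_speed=.12)
print("gap mm",r.current_finger_gap()*88,r.current_contact_force(),r.current_t())
snap("q1")
```

```text
[ 0.6322691  -0.09656268  0.08155063] [-0.92605178  0.59706871 -0.06833554]
gap mm 27.54752892692515 [ 0.63201178 -0.09661408  0.08098257]
gap mm 27.115005934662694 [ 0.2787644   0.64168417 -1.40543961] 11.2167
```

View pics/q1.png

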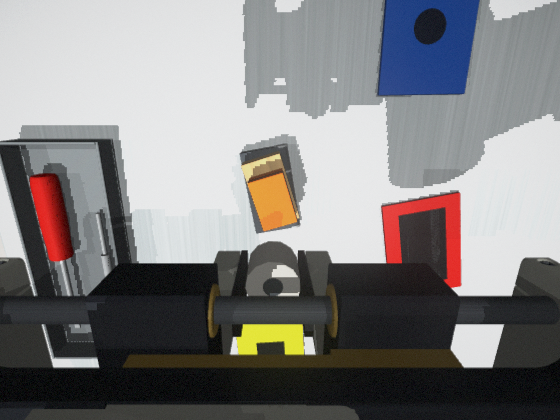

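The stop is in the gripper and the box is left undisturbed at (272,202). I'll take hover views over blue, then refine the camera and board poses with a joint fit.

Run:
```python
from snap import *
for i,(p,y) in enumerate([((.50,-.10,.27),-90),((.50,-.20,.25),90),((.483,-.252,.2),180)]):
    r.move_pose(p,q_down(np.radians(y))); r.hold(.15); snap(f"b{i}"); print(r.current_t(),r.current_joints().round(2) if hasattr(r.current_joints(),'round') else r.current_joints())
ims=[cv2.imread(f"pics/b{i}.png") for i in range(3)]
cv2.imwrite("pics/bb.png",cv2.resize(cv2.hconcat(ims),(800,200),interpolation=cv2.INTER_AREA))
```

```text
12.8417 [ 0.19  0.07 -0.31 -0.   -1.2   1.38]
15.525 [-0.02  0.13 -0.28 -0.   -1.16 -1.55]
17.2083 [-0.12  0.18 -0.34  0.   -1.05  0.12]
```

View pics/bb.png

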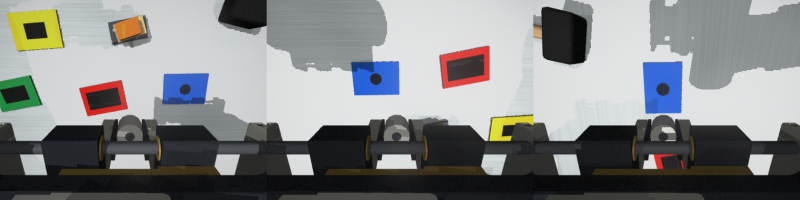

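```bash
cat > fit.py <<'E'
from snap import *
from scipy.optimize import least_squares
import sys
def detect(n):
    im,c,p,q=load(n); out={}
    for b in HUE:
        hsv=cv2.cvtColor(im,cv2.COLOR_RGB2HSV);m=0
        for a,bb in HUE[b]: m=m|cv2.inRange(hsv,(a,120,25 if b=="blue" else 60),(bb,255,255))
        m=cv2.morphologyEx(m,cv2.MORPH_OPEN,np.ones((2,2)))
        cs,_=cv2.findContours(m,cv2.RETR_EXTERNAL,cv2.CHAIN_APPROX_NONE)
        if not cs: continue
        k=max(cs,key=cv2.contourArea); x,y,w,h=cv2.boundingRect(k)
        if cv2.contourArea(k)<1200 or y<=1 or y+h>268 or x<=1 or x+w>558: continue
        P=c.onz(k[:,0,:],.005)[:,:2]; rc=cv2.minAreaRect((P*1000).astype(np.float32))
        s=sorted(rc[1])
        if abs(s[0]-86)>4 or abs(s[1]-120)>4: print("skip",n,b,s); continue
        a=np.radians(rc[2]+(90 if rc[1][0]>rc[1][1] else 0)); a=(a+np.pi/2)%np.pi-np.pi/2
        hole=cv2.fillPoly(np.zeros_like(m),[k],255)&~m; hole=cv2.morphologyEx(hole,cv2.MORPH_OPEN,np.ones((5,5)))
        M=cv2.moments(hole,True)
        out[b]=(np.array(rc[0])/1000,a,np.array([M['m10'],M['m01']])/M['m00'] if M['m00'] else None)
    return out,c,R.from_quat(q).as_matrix(),np.array(p)
def cam_fix(c,T,k):
    d=Cam.__new__(Cam);d.K=c.K;d.e=c.e+T@k[:3];d.R=T@R.from_rotvec(k[3:6]).as_matrix()@T.T@c.R;return d
def CORN(b): 
    x,y,a=b; s,co=np.sin(a),np.cos(a)
    L=np.array([[0,0],[43,60],[-43,60],[-43,-60],[43,-60]])/1000
    return np.c_[L@np.array([[co,s],[-s,co]])+[x,y],np.full(5,.005)]
if __name__=="__main__":
    D=[detect(n) for n in sys.argv[1:]]
    bs=list(HUE); x0=np.zeros(6+12); 
    for i,b in enumerate(bs):
        ss=[d[0][b] for d in D if b in d[0]]
        print(b,len(ss),[(np.round(s[0]*1000,1),round(np.degrees(s[1]),1)) for s in ss])
        x0[6+3*i:9+3*i]=[*np.mean([s[0] for s in ss],0),np.mean([s[1] for s in ss])]
    def f(v):
        o=[]
        for det,c,T,p in D:
            cc=cam_fix(c,T,v[:6])
            for i,b in enumerate(bs):
                if b in det:
                    ce,a,hu=det[b]
                    o+=list(((cc.proj(CORN(v[6+3*i:9+3*i]))[1:]-c.proj(CORN([*ce,a]))[1:])*.5).ravel())
                    if hu is not None: o+=list((cc.proj(CORN(v[6+3*i:9+3*i]))[0]-hu))
        return np.r_[o,v[:3]/.002,v[3:6]/.005]
    s=least_squares(f,x0,x_scale=np.r_[[.001]*3,[.003]*3,[.001]*12],loss="soft_l1")
    print("cost",f(x0)@f(x0),f(s.x)@f(s.x),"corr mm/deg",s.x[:3]*1000,np.degrees(s.x[3:6]))
    for i,b in enumerate(bs): print(b,(s.x[6+3*i:8+3*i]*1000).round(1),np.degrees(s.x[8+3*i]).round(2))
    np.save("fit.npy",s.x)
E
python3 fit.py p90 pm90 p180 q1 b0 b1 b2
```

```text
red 2 [(array([454. , -27.3]), np.float64(11.1)), (array([455.7, -25.5]), np.float64(11.0))]
green 0 []
  return _methods._mean(a, axis=axis, dtype=dtype,
  ret = ret.dtype.type(ret / rcount)
Traceback (most recent call last):
  File "fit.py", line 34, in <module>
    x0[6+3*i:9+3*i]=[*np.mean([s[0] for s in ss],0),np.mean([s[1] for s in ss])]
                    ^^^^^^^^^^^^^^^^^^^^^^^^^^^^^^^^^^^^^^^^^^^^^^^^^^^^^^^^^^^^
TypeError: Value after * must be an iterable, not numpy.float64
```

```bash
sed -i 's/^        x0\[6+3\*i/        if not ss: x0[6+3*i:9+3*i]=[.468,.222,.19]; continue\n&/' fit.py
python3 fit.py p90 pm90 p180 q1 b0 b1 b2
```

```text
red 2 [(array([454. , -27.3]), np.float64(11.1)), (array([455.7, -25.5]), np.float64(11.0))]
green 0 []
yellow 3 [(array([632.4, 133.1]), np.float64(4.0)), (array([630.7, 130.6]), np.float64(4.1)), (array([630.2, 130.7]), np.float64(4.0))]
blue 4 [(array([ 483.8, -251.3]), np.float64(0.9)), (array([ 481.9, -253.7]), np.float64(0.9)), (array([ 483.5, -252.2]), np.float64(0.3)), (array([ 481.5, -252.7]), np.float64(0.8))]
cost 23.820760383632255 2.4640008647050378 corr mm/deg [-0.49190528  0.40277344 -0.62594964] [0.02557589 0.05673    0.07175576]
red [454.8 -26. ] 11.02
green [ 10886.9 -10816.3] 48.63
yellow [631.7 132.4] 4.03
blue [ 482.6 -253.1] 0.73
```

```bash
cat >> snap.py <<'E'
def loadc(n):
    from fit import cam_fix
    im,c,p,q=load(n); return im,cam_fix(c,R.from_quat(q).as_matrix(),np.load("fit.npy")[:6]),p,q
E
python3 - <<'E'
from snap import *
V=dict(p90=(270.1,207.6),pm90=(274.1,182.9),p180=(259.4,193.9))
obs=[(loadc(n)[1],np.array(uv)) for n,uv in V.items()]
X,res=tri(obs); print("stop top",X*1000,np.array(res)*1000)
dy=X[1]+.0966   # stop y relative to TCP, yaw 180 (tool y = -world y)
x,y=np.load("fit.npy")[15:17]; print(x,y,dy)
tgt=[x,y-dy]
r.move_l([*tgt,.12],max_speed=.12); r.move_l([*tgt,.03],max_speed=.08); 
for z in np.arange(.029,.0235,-.001):
    r.move_l([*tgt,z],max_speed=.02); f=r.current_contact_force(); print(round(z,4),np.round(f,1))
    if f[2]>4: break
E
```

```text
stop top [632.30470553 -96.58641522  80.06954159] [0.96436811 0.95861764 0.69612069]
0.48263029407696795 -0.25313340396481243 1.3584783415079849e-05
0.029 [-0.3 -0.1 -0.6]
0.028 [-0.2 -0.1 -0.5]
0.027 [-3.9  2.1  9.8]
```

Run:
```python
from snap import *
p=r.current_position()
r.move_l([p[0],p[1],.028],max_speed=.02)
r.grip(.7); r.move_l([p[0],p[1],.2],max_speed=.15); r.hold(.15); print(r.current_t()); snap("c1")
```

```text
22.525
```

View pics/c1.png

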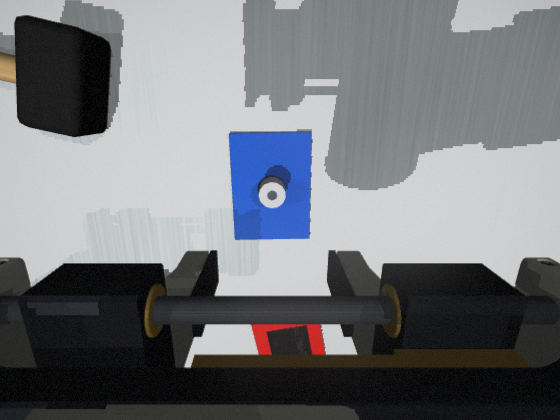

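Run:
```python
from snap import *
im,c,p,q=loadc("c1"); print("stop now",c.onz([[271.6,194.6]],.031)*1000,"blue",np.load("fit.npy")[15:17]*1000)
r.move_pose([.632,-.0966+.083,.2],q_down(np.pi)); r.hold(.15); im,_=snap("d0"); print(r.current_t())
im2,c,p,q=loadc("d0"); u=c.proj([[.632,-.0966,.05]])[0].astype(int); print(u)
cv2.imwrite("pics/d0z.png",cv2.resize(im[max(0,u[1]-60):u[1]+60,u[0]-60:u[0]+60],None,fx=5,fy=5,interpolation=cv2.INTER_NEAREST)[:,:,::-1])
```

```text
stop now [[ 482.57394649 -254.39874038   31.        ]] blue [ 482.63029408 -253.13340396]
23.8667
[271 111]
```

View pics/d0z.png

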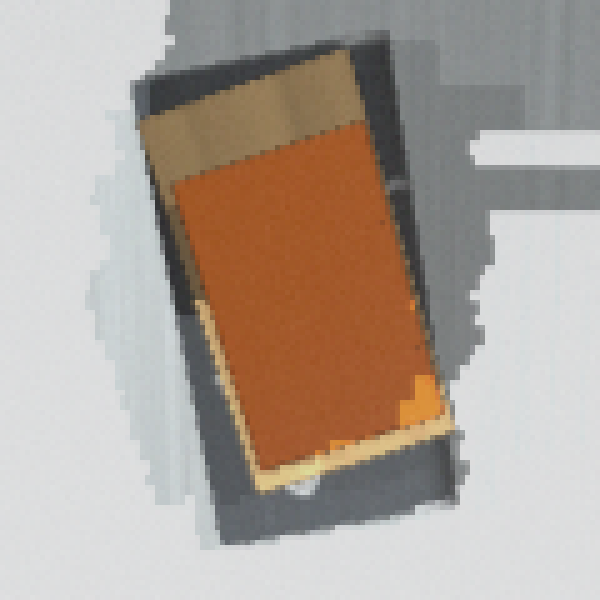

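Run:
```python
from snap import *
im,c,p,q=loadc("d0")
Q=dict(box=([[175,185],[365,120],[445,415],[260,470]],.058),packer=([[140,122],[345,50],[455,430],[258,492]],.034),hinge=([[133,85],[388,35],[457,505],[220,545]],.014))
for n,(k,z) in Q.items():
    P=c.onz(np.array(k)/5-.5+[211,51],z)[:,:2]*1000
    rc=cv2.minAreaRect(P.astype(np.float32)); e=P[2]-P[1]+P[3]-P[0]
    print(n,P.mean(0).round(1),"sides",[round(np.linalg.norm(P[i]-P[i-1]),1) for i in range(4)],"long axis deg from y",np.degrees(np.arctan2(-e[0],e[1])).round(1))
hsv=cv2.cvtColor(im,cv2.COLOR_RGB2HSV);m=cv2.inRange(hsv,(5,170,80),(18,255,255));m[:51]=0;m[171:]=0;m[:,:211]=0;m[:,331:]=0
k=max(cv2.findContours(m,0,1)[0],key=cv2.contourArea);P=c.onz(k[:,0],.058)[:,:2]*1000;print(cv2.minAreaRect(P.astype(np.float32)))
# b0 view too, and q1
```

```text
box [630.8 -97.4] sides [np.float64(48.8), np.float64(33.2), np.float64(49.6), np.float64(33.7)] long axis deg from y 16.5
packer [ 632.8 -101. ] sides [np.float64(68.7), np.float64(38.5), np.float64(69.1), np.float64(39.3)] long axis deg from y 17.5
hinge [633.  -96.8] sides [np.float64(88.5), np.float64(49.0), np.float64(89.0), np.float64(49.4)] long axis deg from y 9.8
((630.9105834960938, -97.32242584228516), (33.23580551147461, 49.04905319213867), 17.020999908447266)
```

Run:
```python
from snap import *
r.move_pose([.631,-.0974,.17],q_down(np.radians(197))); r.hold(.1); im,_=snap("e0"); print(r.current_t())
c=loadc("e0")[1]; u=c.proj([[.631,-.0974,.05]])[0].astype(int); print(u)
cv2.imwrite("pics/e0z.png",cv2.resize(im[u[1]-60:u[1]+60,u[0]-60:u[0]+60],None,fx=5,fy=5,interpolation=cv2.INTER_NEAREST)[:,:,::-1])
```

```text
24.5083
[272 210]
```

View pics/e0z.png

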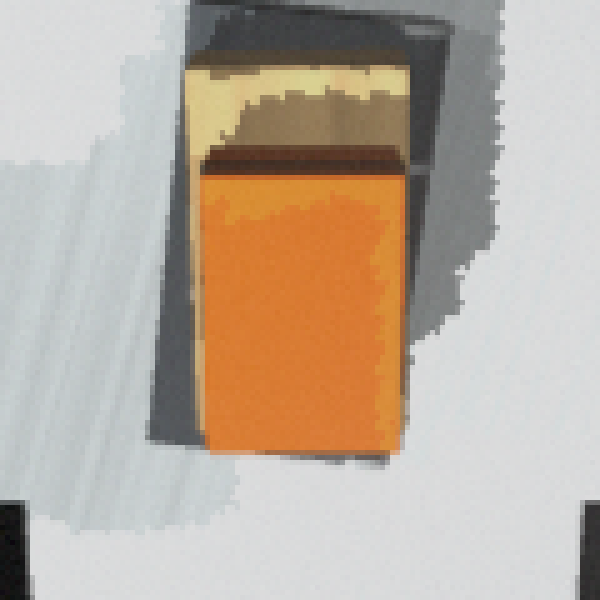

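Run:
```python
from snap import *
a=np.array([[175,185],[365,120],[445,415],[260,470]])/5-.5+[211,51]
b=np.array([[202,175],[405,175],[401,452],[210,452]])/5-.5+[212,150]
c0=loadc("d0")[1];c1=loadc("e0")[1]
X=np.array([tri([(c0,a[i]),(c1,b[i])])[0] for i in range(4)])*1000
print(X.round(1),X.mean(0))
P=c1.onz(b,.058)[:,:2]*1000;print(P.mean(0)); e=P[2]-P[1]+P[3]-P[0];print(np.degrees(np.arctan2(-e[0],e[1])))
```

```text
[[ 654.1 -116.    56.5]
 [ 622.2 -125.9   57.4]
 [ 607.6  -78.3   56.3]
 [ 639.8  -69.1   57.7]] [630.92060392 -97.35412299  56.98020438]
[631.15288341 -97.63767261]
17.298608543737434
```

The two views put the box top at 57 mm (the text says 58), centred at (631,-97.5) with a yaw of 17°. Picking it now.

```bash
cat > pp.py <<'E'
from snap import *
def pick(x,y,yaw,z,w,close,openg=None,lift=.2):
    q=q_down(np.radians(yaw))
    if openg: r.grip(openg)
    r.move_pose([x,y,z+.06],q); r.move_l([x,y,z],max_speed=.08); r.hold(.15)
    print("pos",np.round(r.current_position(),4),"F",np.round(r.current_contact_force(),1))
    r.grip(close); print("gap mm",round(r.current_finger_gap()*88,1),"want",w)
    r.move_l([x,y,z+.02],max_speed=.05); r.move_l([x,y,lift],max_speed=.15)
    print("gap",round(r.current_finger_gap()*88,1),"F",np.round(r.current_contact_force(),1),"t",r.current_t())
def place(x,y,yaw,z,openg,up=.2):
    q=q_down(np.radians(yaw))
    r.move_pose([x,y,.15],q); r.hold(.1); f0=np.array(r.current_contact_force())
    r.move_l([x,y,z+.003],max_speed=.09)
    zz=z+.003
    while zz>z-.003:
        zz-=.001; r.move_l([x,y,zz],max_speed=.02); f=np.array(r.current_contact_force())-f0
        if f[2]>4: break
    print("contact z",round(zz,4),"want",z,"F",np.round(f,1),"pos",np.round(r.current_position(),4))
    r.grip(openg); r.move_l([x,y,z+.04],max_speed=.06); r.move_l([x,y,up],max_speed=.2); print("t",r.current_t())
E
python3 - <<'E'
from pp import *
pick(.631,-.0975,197,.057,34,.2)
snap("f0")
f=np.load("fit.npy"); print(f[12:15])
place(f[12],f[13],180+np.degrees(f[14]),.028,.7)
r.hold(.1);snap("f1")
E
```

```text
pos [ 0.6315 -0.0975  0.0577] F [-1.  -0.6  0.9]
gap mm 33.6 want 34
gap 34.1 F [-0.3 -0.1 -0.4] t 27.9667
[0.63165053 0.13238413 0.07027691]
contact z 0.027 want 0.028 F [-3.7 -0.8  9.5] pos [0.6318 0.1325 0.028 ]
t 33.8667
```

View pics/f1.png

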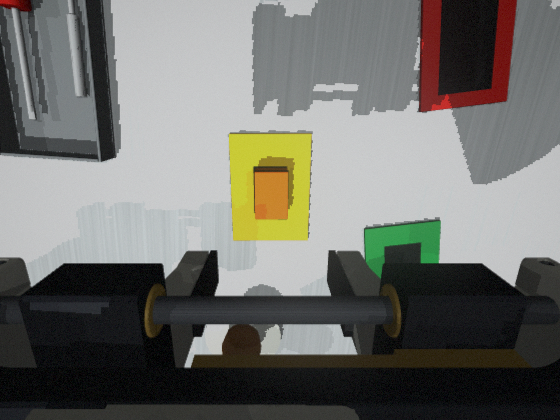

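View pics/f0.png

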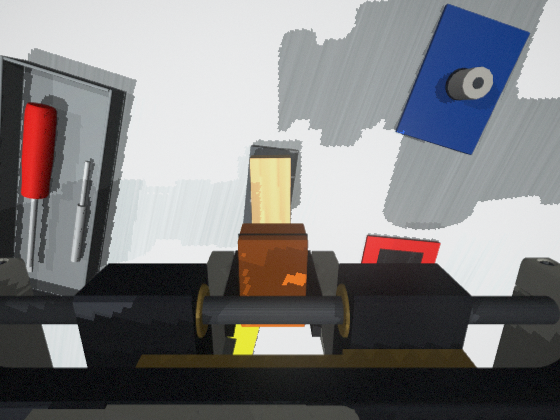

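```bash
python3 - <<'E'
from snap import *
c=loadc("f1")[1]; P=c.onz([[255,172],[289,172],[288,219],[256,219]],.029)*1000; print(P.round(1),P.mean(0))
r.move_pose([.50,.20,.25],q_down(np.radians(-90))); r.hold(.15); snap("g0")
r.move_pose([.45,.20,.22],q_down(np.radians(180))); r.hold(.15); snap("g1")
r.move_pose([.632,-.10+.083,.2],q_down(np.pi)); r.hold(.15); im,_=snap("g2")
c=loadc("g2")[1];u=c.proj([[.632,-.10,.03]])[0].astype(int); print(u,r.current_t())
cv2.imwrite("pics/g2z.png",cv2.resize(im[u[1]-60:u[1]+60,u[0]-60:u[0]+60],None,fx=5,fy=5,interpolation=cv2.INTER_NEAREST)[:,:,::-1])
ims=[cv2.imread(f"pics/g{i}.png") for i in range(3)]
cv2.imwrite("pics/gg.png",cv2.resize(cv2.hconcat(ims),(800,200),interpolation=cv2.INTER_AREA))
E
python3 fit.py p90 pm90 p180 q1 b0 b1 b2 f1 g0 g1 g2
```

```text
[[648.9 108.9  29. ]
 [615.3 106.6  29. ]
 [612.1 155.9  29. ]
 [645.3 158.2  29. ]] [630.40371747 132.36852899  29.        ]
[272 108] 38.3333
red 4 [(array([454. , -27.3]), np.float64(11.1)), (array([455.7, -25.5]), np.float64(11.0)), (array([454.3, -25.6]), np.float64(11.1)), (array([454.9, -25. ]), np.float64(11.0))]
green 2 [(array([467.7, 220.6]), np.float64(10.8)), (array([466.9, 222.4]), np.float64(10.8))]
yellow 6 [(array([632.4, 133.1]), np.float64(4.0)), (array([630.7, 130.6]), np.float64(4.1)), (array([630.2, 130.7]), np.float64(4.0)), (array([630.4, 133.2]), np.float64(4.0)), (array([630.4, 131.8]), np.float64(4.1)), (array([629.4, 133.6]), np.float64(4.0))]
blue 4 [(array([ 483.8, -251.3]), np.float64(0.9)), (array([ 481.9, -253.7]), np.float64(0.9)), (array([ 483.5, -252.2]), np.float64(0.3)), (array([ 481.5, -252.7]), np.float64(0.8))]
cost 79.56058804001611 50.39933449290047 corr mm/deg [-0.72725573  0.53831424 -1.18417546] [ 0.02473046 -0.01366417  0.05454098]
red [455.  -25.9] 11.03
green [468.3 221.5] 10.79
yellow [631.6 132.5] 4.0
blue [ 482.7 -253.2] 0.73
```

View pics/g2z.png

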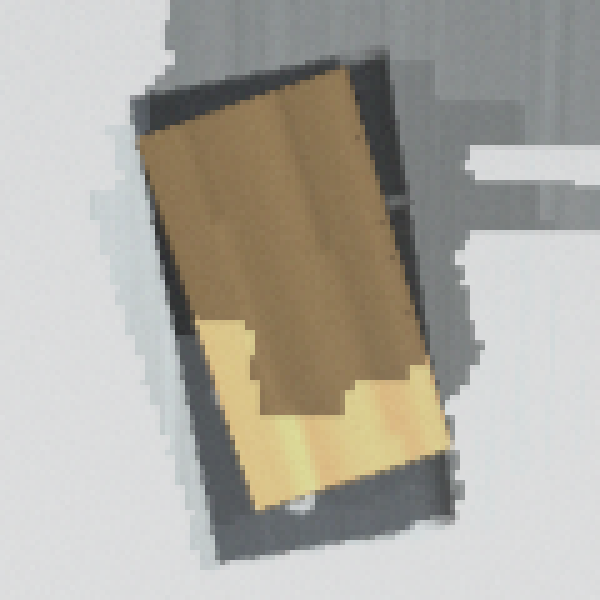

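View pics/gg.png

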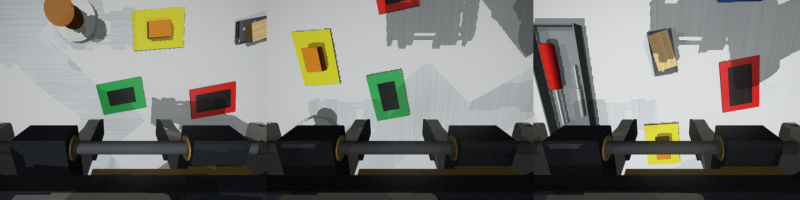

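Run:
```python
from pp import *
a=np.array([[138,137],[347,68],[450,450],[257,510]])/5-.5+[212,48]
c0=loadc("g2")[1]; P=c0.onz(a,.034)[:,:2]*1000; e=P[2]-P[1]+P[3]-P[0]; print(P.mean(0),np.degrees(np.arctan2(-e[0],e[1])))
x,y=P.mean(0)/1000
r.move_pose([x,y,.17],q_down(np.radians(197))); r.hold(.1); im,_=snap("h0")
c=loadc("h0")[1]; u=c.proj([[x,y,.034]])[0].astype(int); print(u)
cv2.imwrite("pics/h0z.png",cv2.resize(im[u[1]-60:u[1]+60,u[0]-60:u[0]+60],None,fx=5,fy=5,interpolation=cv2.INTER_NEAREST)[:,:,::-1])
```

```text
[ 632.94177417 -100.92206084] 17.234470597597586
[273 203]
```

View pics/h0z.png

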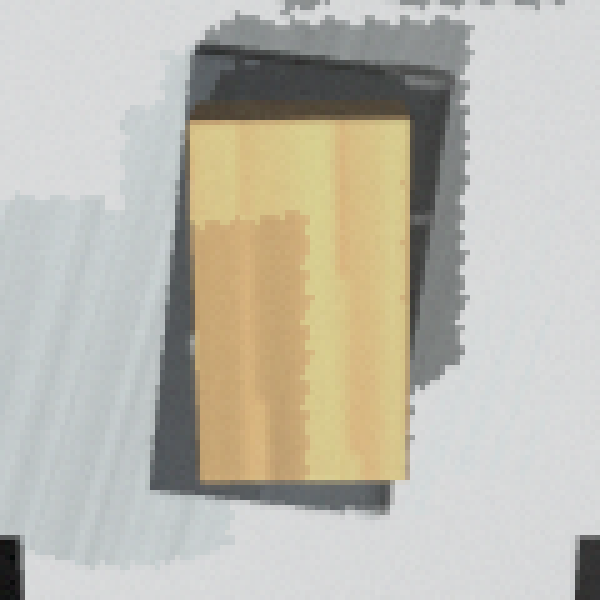

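Run:
```python
from pp import *
a=np.array([[138,137],[347,68],[450,450],[257,510]])/5-.5+[212,48]
b=np.array([[190,120],[410,120],[408,480],[200,480]])/5-.5+[213,143]
c0=loadc("g2")[1];c1=loadc("h0")[1]
X=np.array([tri([(c0,a[i]),(c1,b[i])])[0] for i in range(4)])*1000
print(X[:,2].round(1),X.mean(0)); P=c1.onz(b,.034)[:,:2]*1000; e=P[2]-P[1]+P[3]-P[0]; print(P.mean(0),np.degrees(np.arctan2(-e[0],e[1])))
m=X.mean(0)
if abs(m[2]-34)<3:
    pick(m[0]/1000,m[1]/1000,197.3,.037,40,.25); snap("h1")
    f=np.load("fit.npy")
    place(f[9],f[10],180+np.degrees(f[11]),.028,.7,up=.22); r.hold(.1); snap("h2")
```

```text
[34.6 34.2 33.  32.7] [ 633.06156846 -100.79369537   33.64202182]
[ 633.26788531 -100.94450455] 17.623771832294462
pos [ 0.6335 -0.1007  0.0377] F [ 0.3 -0.2 -0.7]
gap mm 39.7 want 40
gap 40.2 F [ 0.8 -0.5 -0.7] t 42.5583
contact z 0.027 want 0.028 F [-3.2 -0.9 15.8] pos [0.4684 0.2215 0.0281]
t 48.9167
```

View pics/h2.png

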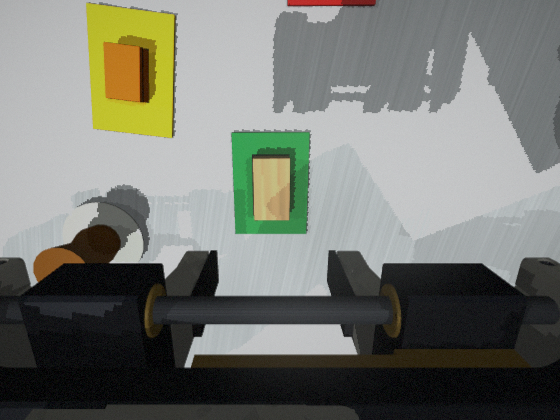

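View pics/h1.png

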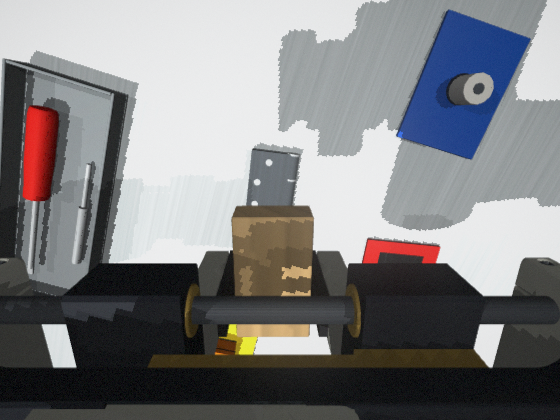

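The packer is on the green silhouette, with its top spanning (252–291, 155–221). Next I'll look at the hinge from two places.

Run:
```python
from pp import *
c=loadc("h2")[1]; P=c.onz(np.array([[252.5,157],[291,157],[290,220.5],[253.5,220.5]]),.025)*1000; print("packer",P.mean(0)[:2],"green",np.load("fit.npy")[9:11]*1000)
r.move_pose([.633,-.097+.083,.2],q_down(np.pi)); r.hold(.15); snap("i0")
r.move_pose([.633,-.097,.17],q_down(np.radians(190))); r.hold(.15); snap("i1"); print(r.current_t())
o=[]
for n in("i0","i1"):
    im,c,_,_=loadc(n);u=c.proj([[.633,-.097,.014]])[0].astype(int);print(n,u)
    o.append(cv2.resize(im[u[1]-60:u[1]+60,u[0]-40:u[0]+40],None,fx=5,fy=5,interpolation=cv2.INTER_NEAREST))
cv2.imwrite("pics/iz.png",cv2.hconcat(o)[:,:,::-1])
```

```text
packer [467.87204547 221.0425006 ] green [468.31700681 221.47631613]
51.0167
i0 [272 108]
i1 [273 197]
```

View pics/iz.png

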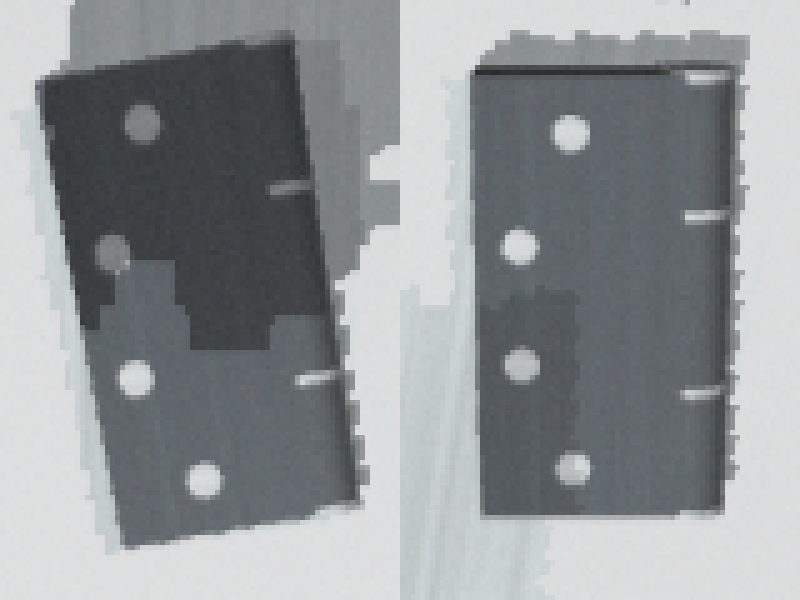

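Run:
```python
from pp import *
c0=loadc("i0")[1];c1=loadc("i1")[1]
s0=np.array([[142,124],[113,253],[136,378],[204,480]])/5-.5+[232,48]
s1=np.array([[171,134],[119,247],[122,365],[173,468]])/5-.5+[233,137]
X=np.array([tri([(c0,a),(c1,b)])[0] for a,b in zip(s0,s1)])*1000; print("screws z",X[:,2].round(1),X[:,2].mean())
k0=np.array([[37,80],[292,35],[360,505],[122,548]])/5-.5+[232,48]
k1=np.array([[72,73],[332,70],[322,516],[82,516]])/5-.5+[233,137]
for c,k in((c0,k0),(c1,k1)):
    P=c.onz(k,.014)[:,:2]*1000; e=P[2]-P[1]+P[3]-P[0]; print(P.mean(0),np.degrees(np.arctan2(-e[0],e[1])),[round(np.linalg.norm(P[i]-P[i-1]),1) for i in range(4)])
```

```text
screws z [14.9 15.1 15.2 14.4] 14.887400935466797
[633.14774351 -97.15227077] 9.817280950155064 [np.float64(89.5), np.float64(48.7), np.float64(88.6), np.float64(49.7)]
[633.47590369 -97.50186987] 10.05830028457393 [np.float64(89.7), np.float64(48.5), np.float64(90.2), np.float64(49.0)]
```

Run:
```python
from pp import *
pick(.6333,-.0973,190,.021,50,.4); snap("j1")
f=np.load("fit.npy")
place(f[6],f[7],180+np.degrees(f[8]),.026,.8,up=.22); r.hold(.15); snap("j2")
```

```text
pos [ 0.6335 -0.0973  0.0211] F [-0.7 -0.1 -0.3]
gap mm 49.6 want 50
gap 49.5 F [-0.6 -0.7 -3.5] t 54.65
contact z 0.025 want 0.026 F [-4.9  1.7 19.2] pos [ 0.4552 -0.0258  0.026 ]
t 60.4583
```

View pics/j2.png

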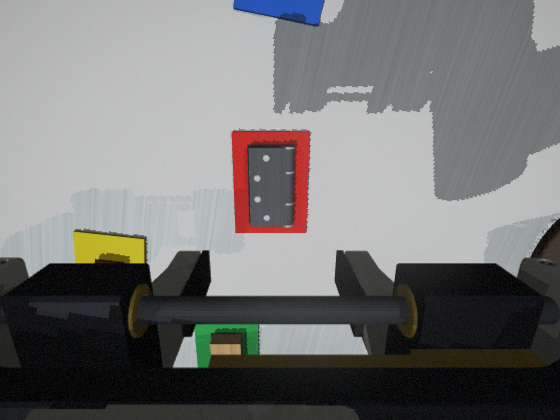

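Run:
```python
from pp import *
f=np.load("fit.npy"); o=[]
V=[("red",6,.014+.005,180,(0,.083)),("blue",15,.031,180,(0,.083)),("yellow",12,.029,180,(0,.083)),("green",9,.025,180,(0,.083))]
V=[V[1],V[0],V[3],V[2]]
for n,i,z,yaw,d in V:
    t=np.array([f[i],f[i+1]])
    r.move_pose([t[0],t[1]+.083,.2],q_down(np.pi)); r.hold(.12); im,_=snap("k_"+n)
    c=loadc("k_"+n)[1]; u=c.proj([[*t,.005]])[0].astype(int)
    print(n,"origin",u-[60,75],r.current_t())
    o.append(cv2.resize(im[max(0,u[1]-75):max(0,u[1]-75)+150,u[0]-60:u[0]+60],None,fx=3.3,fy=3.3,interpolation=cv2.INTER_NEAREST))
cv2.imwrite("pics/k1.png",cv2.hconcat(o[:2])[:,:,::-1]);cv2.imwrite("pics/k2.png",cv2.hconcat(o[2:])[:,:,::-1])
cv2.imwrite("pics/k_top.png",eyes.capture("top")[:,:,::-1])
```

```text
blue origin [212  34] 61.4667
red origin [212  35] 62.55
green origin [212  35] 63.6917
yellow origin [212  34] 64.625
```

View pics/k1.png

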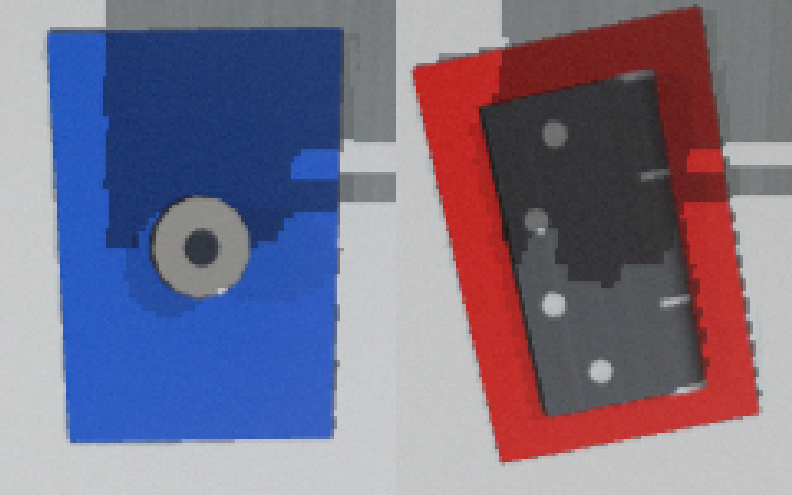

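View pics/k2.png

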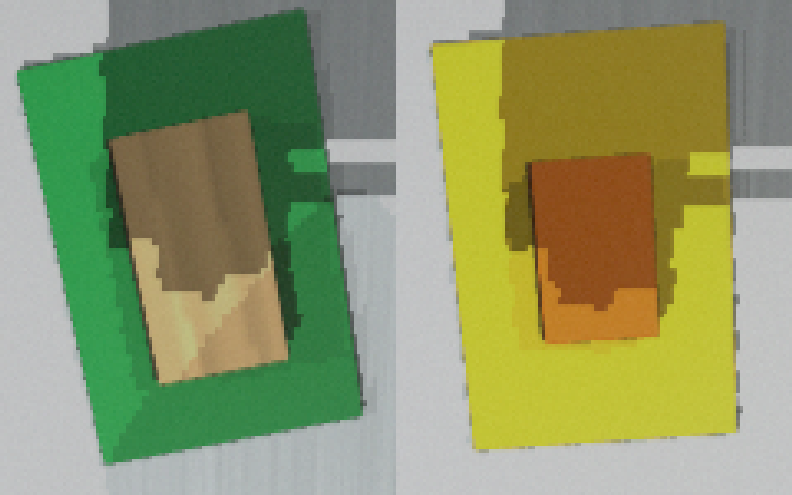

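View pics/k_top.png

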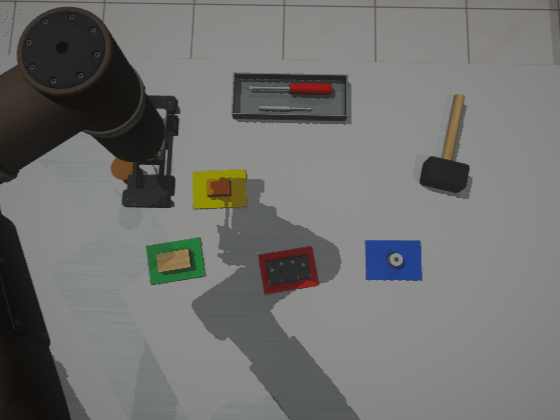

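Run:
```python
from pp import *
def S(n,org,off,piece,z,board):
    c=loadc("k_"+n)[1]; g=lambda k:(np.array(k)-[off,0])/3.3-.5+org
    A=c.onz(g(piece),z)[:,:2]*1000;B=c.onz(g(board),.005)[:,:2]*1000
    print(n,(A.mean(0)-B.mean(0)).round(1),"board",B.mean(0).round(1))
    if len(A)==4:
        an=lambda P:np.degrees(np.arctan2(*(-(P[2]-P[1]+P[3]-P[0])*[1,-1])))
        print([round(float(np.degrees(np.arctan2(-e[0],e[1]))),1) for e in [(P[2]-P[1]+P[3]-P[0]) for P in(A,B)]])
S("red",[212,35],396,[[480,107],[652,73],[706,384],[548,417]],.019,[[413,67],[700,7],[760,412],[500,463]])
S("blue",[212,34],0,[[202,247]],.031,[[48,30],[343,28],[334,438],[70,441]])
S("green",[212,35],0,[[110,138],[247,110],[288,358],[159,383]],.025,[[17,70],[303,9],[362,414],[106,463]])
S("yellow",[212,34],396,[[531,162],[651,153],[659,335],[546,343]],.029,[[432,43],[724,21],[738,432],[474,450]])
print(r.current_t()); r.move_l([.6,.2,.3]) ; r.hold(.3); print(r.current_qd()); r.job_done()
```

```text
red [-1.   0.9] board [455.8 -26.6]
[11.6, 10.8]
blue [-0.9  0.2] board [ 483.3 -254.3]
green [-1.   0.2] board [469.2 220.9]
[10.7, 10.9]
yellow [-1.3  0.5] board [632.6 131.8]
[3.8, 4.0]
64.675
[ 0.00051161 -0.00464441  0.00411975  0.00055249  0.00085365 -0.00015243]
the job is handed in; nothing more can be done
```

I took the pile apart from the top down and set each piece on its own board: door stop on blue, screw box on yellow, packer on green, hinge on red. Each piece was lowered until it touched before I let go. I handed the job in at about 65 s of the 120 s.

**Placement:** my last close-up views put every piece within about 1.4 mm of its board's centre. The rectangular pieces were lined up to within about 0.8°. The same offset of about 1 mm in −x showed on all four boards, so it is probably left-over camera error.

**Bystanders:** the mallet looked unmoved in the final top picture. The tea glass was partly hidden there by the gripper. Its visible rim was where it had been at the start, and I brought nothing into contact with it.

**Disagreements:**
- The fixed side and top cameras differed by about 9 mm, so I relied on the wrist camera, corrected by a fit over several views.
- Triangulated heights came out 0 to 4 mm off the stated ones, the worst being the door stop's top at 80–82.5 mm against 84 mm. All four pieces made contact within about 1 mm of where the stated heights predicted.
- Contact forces while setting down reached about 19 N on the hinge, the highest of the four.

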